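# Square up a spare-parts order against the packing corner

## Robot

A 6-joint arm with a two-finger parallel gripper is mounted at the origin on the work surface. World frame = base frame: x ahead of the robot, y to its left, z up, the work surface at z = 0. Lengths are in m, angles in rad, forces in N, time in s.
With the tool pointing down it reaches from about 0.35 to 0.775 m from the base axis. Payload 5.5 kg.
Tool frame: the origin (TCP) lies midway between the tips of the shut fingers; the grasp point (between the pads) lies 19 mm behind it; z points along the fingers, y is the line along which they close (so a half turn about z gives the same grasp; the last joint's range is limited). The gripper opens to 85 mm and grips with 20 to 120 N. Pads are 22 mm wide; open, the fingers measure 114 mm over their backs; the gripper's body (76 mm by 85 mm) begins 54 mm behind the grasp point. The pads swing forward as they close: fully open they stand 13 mm farther back than shut.
Start: joints at [-1.335, 0.313, 0.046, 1.304, 0, 1.431], TCP at [0.211, -0.535, 0.231] pointing down, gripper open.
Joint ranges: [-2.76, 2.76], [-0.86, 1.69], [-1.03, 1.26], [-2.2, 2.34], [-1.47, 1.5], [-3.14, 3.14]. Speed limits (rad/s): [2.57, 2.57, 3.14, 3.14, 3.14, 3.14].

## Interface

Orientations are given as a rotation vector (axis times angle).
In Python, from plant import manip, vision gives the robot as it stands.
- The arm moves only by the tool arm_command, never from a script. Its argument "targets" is one flat list of numbers, 5 for each row, row after row: the shift along the tool's x, y, z in mm, then the turn about the tool's z in rad, then the opening, from 0 (shut) to 1 (fully open). In form: [x, y, z, yaw, fingers, x, y, z, yaw, fingers, ...]. A call has 1 to 12 rows; each row shifts and turns the commanded pose from where the row before left it, along the tool's axes as they then stand; what a row does not reach is not made up. A row lasts 1/10 s, in which the tool goes at most 50 mm and 8.59 degrees, less where a joint would pass 70% of its speed; a pose out of reach is approached as far as the arm can. A call with a gripper value outside its range is refused whole. The fingers move at their own pace and stop on an object; "grip_force" is the grip in N (left out, the last holds). Time passes only in rows, so rows that do not move let the fingers close. It gives the time, the measured TCP pose, the force, the opening and the grip force at its end, in the units of the state.
- manip.get_obs(): the state, without advancing time (a new reading comes with each control period).
- vision.snapshot(name): name is "side" or "top" or "wrist"; returns a dict with "color" (400x640x3 uint8, red, green, blue), "vertical_fov" (degrees; the focal length in pixels is half the picture's height over the tangent of half this angle, whatever the lens; pixels are square), "cx", "cy" (the principal point, pixels), "origin" and "orientation" of the camera in the world. Camera axes: x right, y down, z forward; pixel columns grow to the right and rows downward; lengths in m; the calibration is good to about 2 mm. A picture is of the moment at which its call begins. There is no depth.
- manip.finish_job(): hands the job in; it is judged then, once.
Trained networks look in a picture, given as the dict that the camera call returned (one of the last four; its "shot" number tells which), for a name from the list of things; names that differ only in an ending like _2 or _b are one class to them, and where a whole thing is asked for, a point or a joint stands for the part that bears it (a point fixed in the world has none). Each returns a list of dicts, best first, with "conf" (0 to 1); they miss things now and then, are a little off and sometimes report something else, mostly with a low value. They report only what shows in the picture. A call takes as long as a camera call. They do not tell look-alikes from the thing itself.
- vision.search_frame(picture, target): "position" ([x, y, z] in m, in world coordinates, good to about 4 mm: the middle of the surface that is visible of it).
- vision.outline_of(picture, target): "region" (400x640 bool, what is visible of it).
- vision.landmark_of(picture, target): "position" ([x, y, z] in m, in world coordinates, good to about 4 mm: a listed point, or the origin of a listed thing).
The state is a dict: "clock": time; "joints": joint angles; "qd": joint speeds; "tau": joint torques, N m; "eef_pos": TCP position; "tool_rot": TCP orientation; "wrist_force": force on the tool from outside, world axes, zero at the start; "moment": the same for the moment, N m; "opening": finger opening in m; "grasp_force": force on a finger pad.
Only numpy, scipy, OpenCV 4.12 (cv2) and the standard library are available. Lean on these libraries where they do the work, as an engineer would, in place of code of your own. Each camera call takes 0.05 s, during which the arm holds its last target. There are 200 camera calls.

## Task

First push the widest carton, which is too wide to grip, across the bench until it sits fully home in the steel squaring corner, flush against both upright plates with its long side along the left plate, without lifting it off the bench. Then stack the three smaller white cartons flat on it one at a time, largest first and smallest last, each centred on the one below with its long side parallel to the long side below, setting each down gently rather than letting it drop. Leave everything else on the bench where it is, do not tip it over, and let go of the finished column.

Things in the scene. Friction and masses are not known exactly. Their poses are not given: they have to be found in the camera images.
- corner: Fixed steel squaring corner: two upright plates 30 mm high, 4 mm thick, at a right angle. Origin: where their inner faces meet, at bench level. x points away from the robot, y left. Far plate: inner face x = 0, y from 0 to -104 mm. Left plate: inner face y = 0, x from 0 to -110 mm. A flange 4 mm thick reaches 28 mm outside the plates. The base carton goes on the -x, -y side.
- base_carton: Widest white closed carton, 124 x 104 x 46 mm (x, y, z), about 0.6 kg, flat on the bench. Origin: centre of its underside; x along the 124 mm side, z up. Home, its origin is 62 mm and 52 mm from the two plates.
- carton_large: White closed carton, 88 x 66 x 44 mm (x, y, z), about 0.3 kg. Origin: centre of its underside; x along the long side, z up.
- carton_medium: White closed carton, 72 x 56 x 38 mm (x, y, z), about 0.2 kg. Origin: centre of its underside; x along the long side, z up.
- carton_small: White closed carton, 58 x 46 x 32 mm (x, y, z), about 0.13 kg. Origin: centre of its underside; x along the long side, z up.
- tamper: Bystander: standing turned-wood tamper, 54 mm diameter foot, 89 mm high. Origin: centre of its underside.
- mug: Bystander: black mug, 76 mm diameter, 88 mm high, handle on its +y side. Origin: centre of its underside.
- jar: Bystander: small amber jar with black cap, 42 mm diameter, 52 mm high. Origin: centre of its underside.
- drip_stand: Bystander: round steel drip stand, 90 mm diameter disc on a foot, 42 mm high. Origin: centre of its underside.
- portafilter: Bystander: steel portafilter head, 64 mm diameter, 34 mm high, with a wooden handle reaching 170 mm along its +x. Origin: centre of the head's underside.
Mind the look-alikes: they are no part of the job. What is shaped like the carton_small but blue, green or pink is not meant.

How it is judged:
By the outcome, as a careful person would: the job done as asked, in the order asked, and still so for the second after the job is handed in, with the robot touching nothing.
It also fails if it takes over 72 s, if anything falls off the work surface, if the arm or the gripper's body presses on something with over 40 N, if the wrist force passes 120 N, or if a joint passes its speed limit or range.

## Working session

There is one attempt and no reset: what is moved stays moved. The work goes in short steps, Python scripts to look and compute and a tool call to move; the robot and the scene stay as the last step left them, time stands still between calls to the robot, and variables do not carry over. Pictures are saved under pics/ and viewed, at most 10 in all, crops included, and the job is handed in when it is done.

Besides the shell and the picture viewer there is one more tool, called after "Call:" as name(argument=value, ...) on one line, values as JSON. arm_command: Moves the arm, as the interface text tells. Its arguments: {"type":"object","properties":{"targets":{"type":"array","items":{"type":"number"}},"grip_force":{"type":"number"}},"required":["targets"]}

```bash
mkdir -p pics; ls; python3 - <<'E'
from plant import manip, vision
import cv2,numpy as np
o=manip.get_obs();print({k:np.round(v,3) for k,v in o.items()})
for n in ["top","side"]:
    s=vision.snapshot(n);cv2.imwrite(f"pics/{n}0.png",s["color"][:,:,::-1])
    print(n,s["vertical_fov"],s["cx"],s["cy"],np.round(s["origin"],4),np.round(s["orientation"],4),s["shot"])
    for t in ["corner","base_carton","carton_large","carton_medium","carton_small","tamper","mug","jar","drip_stand","portafilter"]:
        for r in vision.landmark_of(s,t)[:4]: print(t,np.round(r["position"],3),round(r["conf"],2))
E
```

```text
pics
{'clock': np.float64(0.0), 'joints': array([-1.335,  0.314,  0.045,  1.304,  0.   ,  1.431]), 'qd': array([ 0.001,  0.   , -0.001,  0.002, -0.   , -0.001]), 'tau': array([-1.0000e-03, -4.8063e+01,  2.9853e+01,  1.9000e-02, -0.0000e+00,
       -0.0000e+00]), 'eef_pos': array([ 0.211, -0.534,  0.23 ]), 'tool_rot': array([-3.085, -0.586,  0.   ]), 'wrist_force': array([-0.135,  0.398, -0.736]), 'moment': array([-0.069,  0.023,  0.008]), 'grasp_force': np.float64(0.0), 'opening': np.float64(0.085)}
top 57.488676779147156 323.39917375756585 198.45482642669617 [ 0.4171 -0.0166  0.9113] [-2.1685  2.1692 -0.0708] 1
corner [ 0.678  0.22  -0.002] 0.68
corner [0.429 0.309 0.002] 0.66
base_carton [ 0.502 -0.002  0.002] 0.84
carton_large [ 0.611 -0.246 -0.003] 0.65
carton_medium [0.432 0.31  0.001] 0.73
carton_small [ 0.496 -0.154  0.001] 0.93
carton_small [ 0.416 -0.245  0.002] 0.87
carton_small [ 0.288 -0.254 -0.001] 0.86
carton_small [ 0.367 -0.354 -0.   ] 0.72
tamper [ 0.477 -0.407 -0.001] 0.72
mug [ 0.722 -0.049  0.001] 0.93
jar [ 0.354 -0.138 -0.006] 0.72
drip_stand [ 0.581  0.418 -0.001] 0.95
portafilter [ 0.67  -0.406 -0.001] 0.84
side 52.516730706560516 316.4375464258094 202.34805344185696 [0.0223 0.6938 0.8505] [-0.832   2.5604 -1.0984] 2
corner [0.678 0.217 0.004] 0.85
corner [ 0.36  -0.136 -0.002] 0.45
base_carton [ 0.5   -0.004 -0.001] 0.78
carton_large [ 0.616 -0.252 -0.002] 0.94
carton_large [ 0.734 -0.043 -0.002] 0.65
carton_medium [0.435 0.31  0.002] 0.85
carton_small [ 0.419 -0.246  0.   ] 0.79
carton_small [ 0.488 -0.157 -0.   ] 0.69
carton_small [ 0.372 -0.352  0.   ] 0.55
carton_small [ 0.477 -0.403 -0.001] 0.54
mug [ 0.729 -0.044 -0.002] 0.6
jar [ 0.361 -0.139 -0.002] 0.6
drip_stand [0.583 0.419 0.001] 0.89
portafilter [ 0.669 -0.406  0.001] 0.79
portafilter [ 0.476 -0.402 -0.002] 0.65
```

View pics/top0.png

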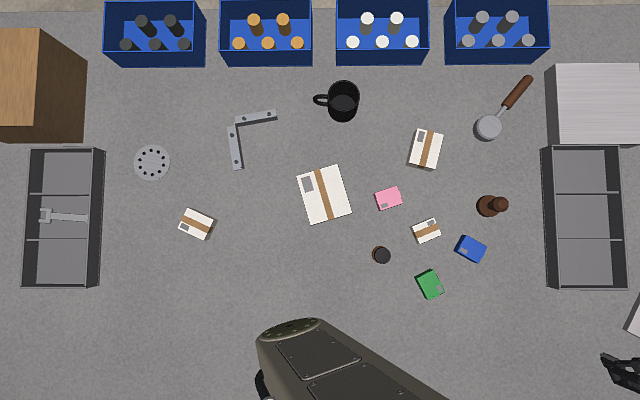

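View pics/side0.png

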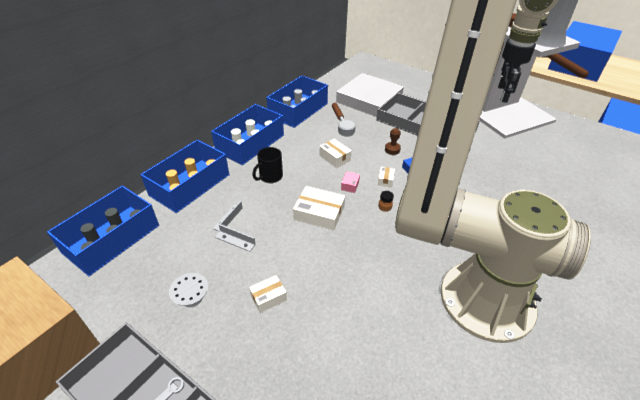

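Look-alikes for carton_small in the top view are white (427,231), pink (389,198), blue (471,249) and green (430,284). The white one at (427,231) is the one I want. The other targets are base (324,194), large (426,149), medium (196,224) and the corner's inner vertex at about (237,125). The side view agrees. Next I'll fit the poses.

```bash
cat > h.py <<'E'
from plant import manip, vision
import cv2,numpy as np
from scipy.spatial.transform import Rotation as R
from scipy.optimize import minimize
DIM=dict(base_carton=(.124,.104,.046),carton_large=(.088,.066,.044),carton_medium=(.072,.056,.038),carton_small=(.058,.046,.032))
def proj(s,P):
    M=R.from_rotvec(s["orientation"]).as_matrix(); c=(np.asarray(P)-s["origin"])@M
    f=s["color"].shape[0]/2/np.tan(np.radians(s["vertical_fov"])/2)
    return c[:,:2]/c[:,2:]*f+[s["cx"],s["cy"]]
def ray(s,uv,z):
    M=R.from_rotvec(s["orientation"]).as_matrix()
    f=s["color"].shape[0]/2/np.tan(np.radians(s["vertical_fov"])/2)
    d=M@np.array([(uv[0]-s["cx"])/f,(uv[1]-s["cy"])/f,1]); return s["origin"]+d*(z-s["origin"][2])/d[2]
def box(x0,x1,y0,y1,z0,z1): return np.array([[x,y,z] for x in(x0,x1) for y in(y0,y1) for z in(z0,z1)],float)
def boxes(name):
    if name=="corner": return [box(0,.004,-.104,.004,0,.03),box(-.11,.004,0,.004,0,.03),box(0,.032,-.104,.004,0,.004),box(-.11,.004,0,.032,0,.004)]
    a,b,c=DIM[name]; return [box(-a/2,a/2,-b/2,b/2,0,c)]
def render(s,name,p,z,k=4):
    h,w=s["color"].shape[:2]; im=np.zeros((h*k,w*k),np.uint8); c,si=np.cos(p[2]),np.sin(p[2])
    for B in boxes(name):
        W=B@np.array([[c,-si,0],[si,c,0],[0,0,1]]).T+[p[0],p[1],z]
        q=cv2.convexHull(((proj(s,W)+.5)*k*16).astype(np.int32))
        cv2.fillConvexPoly(im,q,255,shift=4)
    return cv2.resize(im,(w,h),interpolation=cv2.INTER_AREA)/255.
def fit(shots,masks,name,p0,z=0.,yaws=None):
    best=None
    def cost(v):
        p=[v[0],v[1],v[2]/10]
        return sum(np.abs(render(s,name,p,z)-m).sum()/m.sum() for s,m in zip(shots,masks))
    for y in (np.arange(0,np.pi,np.pi/8)-np.pi/2 if yaws is None else yaws):
        v0=np.array([p0[0],p0[1],y*10]); S=np.vstack([v0]+[v0+d for d in np.diag([.008,.008,1.5])])
        r=minimize(cost,v0,method="Nelder-Mead",options=dict(initial_simplex=S,xatol=1e-4,fatol=1e-4,maxiter=70))
        if best is None or r.fun<best.fun: best=r
    p=best.x.copy();p[2]/=10
    return p,best.fun
def tyaw(o): # yaw of tool x axis in world
    X=R.from_rotvec(o["tool_rot"]).as_matrix()[:,0]; return np.arctan2(X[1],X[0])
def go(x,y,z,yaw,sym=True):
    o=manip.get_obs(); M=R.from_rotvec(o["tool_rot"]).as_matrix(); d=np.array([x,y,z])-o["eef_pos"]
    a=yaw-tyaw(o); m=np.pi if sym else 2*np.pi; a=(a+m/2)%m-m/2
    # world +yaw = tool -yaw (tool z down)
    print("tool mm",np.round(M.T@d*1000,1),"turn",round(-a,4),"after-turn xy mm",np.round((R.from_euler('z',-a).as_matrix().T@M.T@d*1000)[:2],1),"t",round(float(o["clock"]),2),"wf",np.round(o["wrist_force"],1))
E
cat > m.py <<'E'
from h import *
T=vision.snapshot("top");S=vision.snapshot("side")
p0=dict(base_carton=(.5,0),carton_large=(.613,-.249),carton_medium=(.433,.31),carton_small=(.418,-.246),corner=(.678,.22))
for n,p in p0.items():
    ms={}
    for k,s in(("top",T),("side",S)):
        for r in vision.outline_of(s,n):
            g=r["region"]; u=proj(s,[[p[0],p[1],.02]])[0]; c=np.argwhere(g).mean(0)[::-1]
            if np.hypot(*(c-u))<20: ms[k]=(s,g.astype(float));break
    yw=[0,.2] if n=="corner" else None
    for k in ms: print(n,k,*[np.round(v,4) for v in fit([ms[k][0]],[ms[k][1]],n,p,yaws=yw)])
o=manip.get_obs();print(tyaw(o))
cv2.imwrite("pics/crop.png",cv2.resize(T["color"][120:300,160:480,::-1],None,fx=2.5,fy=2.5,interpolation=cv2.INTER_CUBIC))
E
time python3 m.py
```

```text
base_carton top [ 0.502  -0.      0.2852] 0.0392
base_carton side [ 5.044e-01 -5.000e-04  3.004e-01] 0.0553
carton_large top [ 0.6125 -0.246  -0.2586] 0.0322
carton_large side [ 0.6152 -0.2472 -0.2888] 0.0535
carton_medium top [ 0.4312  0.3103 -1.993 ] 0.0702
carton_medium side [ 0.4337  0.3099 -2.0015] 0.0475
carton_small top [ 0.4159 -0.2463 -1.2704] 0.1182
carton_small side [ 0.4181 -0.247  -1.1495] 0.094
corner top [0.6794 0.2209 0.1716] 0.2844
corner side [0.6825 0.2193 0.149 ] 0.127
0.37577659729372953
real	0m28.015s
user	0m57.852s
sys	0m24.278s
```

View pics/crop.png

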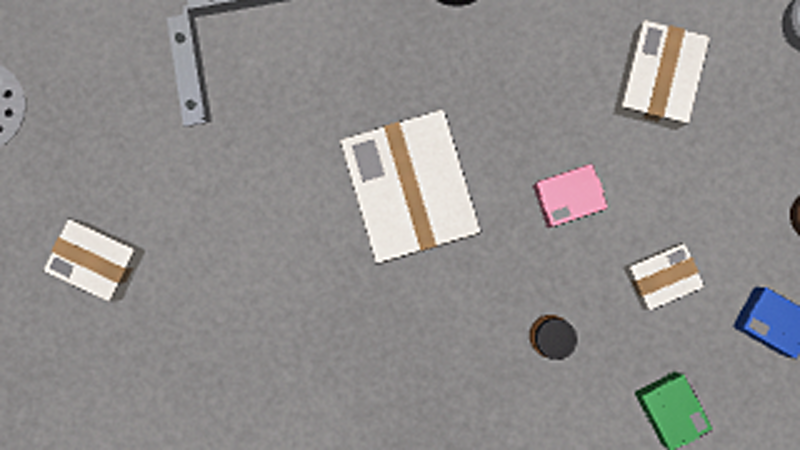

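```bash
python3 - <<'E'
from h import *
go(.517,-.085,.2,1.73,False)
# simulate rows: uniform shifts along fixed world line with turn per row 
o=manip.get_obs();M=R.from_rotvec(o["tool_rot"]).as_matrix();d=np.array([.517,-.085,.2])-o["eef_pos"]
t=-(1.73-tyaw(o))/12
rows=[]
for i in range(12):
    rows+=list(np.round((R.from_euler('z',t*i).as_matrix().T@M.T@d*1000)/12,0))+[round(t,3),.85]
print(rows)
E
```

```text
tool mm [ 449.7 -306.2   31.3] turn -1.3542 after-turn xy mm [395.7 373.4] t 1.7 wf [ 1.1 -0.4 -0.8]
[np.float64(37.0), np.float64(-26.0), np.float64(3.0), np.float64(-0.113), 0.85, np.float64(40.0), np.float64(-21.0), np.float64(3.0), np.float64(-0.113), 0.85, np.float64(42.0), np.float64(-16.0), np.float64(3.0), np.float64(-0.113), 0.85, np.float64(44.0), np.float64(-12.0), np.float64(3.0), np.float64(-0.113), 0.85, np.float64(45.0), np.float64(-7.0), np.float64(3.0), np.float64(-0.113), 0.85, np.float64(45.0), np.float64(-2.0), np.float64(3.0), np.float64(-0.113), 0.85, np.float64(45.0), np.float64(4.0), np.float64(3.0), np.float64(-0.113), 0.85, np.float64(45.0), np.float64(9.0), np.float64(3.0), np.float64(-0.113), 0.85, np.float64(43.0), np.float64(14.0), np.float64(3.0), np.float64(-0.113), 0.85, np.float64(41.0), np.float64(18.0), np.float64(3.0), np.float64(-0.113), 0.85, np.float64(39.0), np.float64(23.0), np.float64(3.0), np.float64(-0.113), 0.85, np.float64(36.0), np.float64(27.0), np.float64(3.0), np.float64(-0.113), 0.85]
```

Call:
arm_command(targets=[37, -26, 3, -0.113, 0.85, 40, -21, 3, -0.113, 0.85, 42, -16, 3, -0.113, 0.85, 44, -12, 3, -0.113, 0.85, 45, -7, 3, -0.113, 0.85, 45, -2, 3, -0.113, 0.85, 45, 4, 3, -0.113, 0.85, 45, 9, 3, -0.113, 0.85, 43, 14, 3, -0.113, 0.85, 41, 18, 3, -0.113, 0.85, 39, 23, 3, -0.113, 0.85, 36, 27, 3, -0.113, 0.85])

```text
clock: 2.9
eef_pos: [0.5165, -0.0838, 0.1954]
tool_rot: [2.029, 2.397, 0.0]
wrist_force: [0.8, -0.7, 0.6]
opening: 0.0728
grasp_force: 0.0
```

Call:
arm_command(targets=[0, 0, 0, 0, 0.85])

```text
clock: 3.0
eef_pos: [0.5177, -0.0813, 0.1949]
tool_rot: [-2.025, -2.401, -0.002]
wrist_force: [0.0, -0.7, 0.0]
opening: 0.0727
grasp_force: 0.0
```

```bash
python3 - <<'E'
from h import *
go(.517,-.085,.008,1.73,False)
W=vision.snapshot("wrist");cv2.imwrite("pics/w1.png",W["color"][:,:,::-1]);print(W["origin"],W["orientation"])
for n,p in (("base_carton",(.503,0)),("corner",(.681,.22))):
    u=proj(W,[[p[0],p[1],.02]]);print(n,u)
    for r in vision.outline_of(W,n)[:1]:
        g=r["region"];print(r["conf"],np.argwhere(g).mean(0)[::-1],np.argwhere(g).min(0),np.argwhere(g).max(0))
        print(fit([W],[g.astype(float)],n,p,yaws=[.16,.3]))
E
```

```text
tool mm [ -3.7  -1.5 186.9] turn 0.0103 after-turn xy mm [-3.7 -1.4] t 3.0 wf [ 0.  -0.7  0. ]
[0.50337586 0.00172415 0.33743586] [2.80307183 0.23765521 0.04129742]
base_carton [[318.69494995  94.86631768]]
0.86 [318.01179562  88.87924088] [ 21 239] [158 389]
(array([0.50201629, 0.00056924, 0.28857406]), np.float64(0.0241431229426077))
corner [[ 593.28078832 -160.05897896]]
```

Call:
arm_command(targets=[-4, -1, 40, 0.01, 0.85, 0, 0, 45, 0, 0.85, 0, 0, 45, 0, 0.85, 0, 0, 40, 0, 0.85, 0, 0, 17, 0, 0.85, 0, 0, 0, 0, 0.85])

```text
clock: 3.75
eef_pos: [0.512, -0.0905, 0.0057]
tool_rot: [-2.048, -2.375, 0.004]
wrist_force: [-0.8, -0.7, 0.7]
opening: 0.073
grasp_force: 0.0
```

Call:
arm_command(targets=[8, 0, 0, 0, 0.85, 8, 0, 0, 0, 0.85, 8, 0, 0, 0, 0.85, 8, 0, 0, 0, 0.85, 10, 0, 0, 0, 0.85, 12, 0, 0, 0, 0.85, 12, 0, 0, 0, 0.85, 12, 0, 0, 0, 0.85, 12, 0, 0, 0, 0.85, 12, 0, 0, 0, 0.85, 12, 0, 0, 0, 0.85, 8, 0, 0, 0, 0.85])

```text
clock: 4.95
eef_pos: [0.4964, 0.0322, 0.0081]
tool_rot: [-2.046, -2.383, 0.001]
wrist_force: [0.7, -4.1, 2.9]
opening: 0.0726
grasp_force: 1.9
```

```bash
cat > b.py <<'E'
from h import *
import sys
def pose(n,p,yaws,views=("top","side"),z=0,quiet=False):
    out=[]
    for k in views:
        s=vision.snapshot(k)
        for r in vision.outline_of(s,n):
            g=r["region"]; u=proj(s,[[p[0],p[1],z+.02]])[0]; c=np.argwhere(g).mean(0)[::-1]
            if np.hypot(*(c-u))<40:
                q,c=fit([s],[g.astype(float)],n,p,z=z,yaws=yaws); print(n,k,np.round(q,4),round(c,3)); out.append((q,c)); break
    return out
C=np.array([.681,.220]);th=.16
def cf(x,y):
    d=np.array([x,y])-C; c,s=np.cos(th),np.sin(th); return np.array([c*d[0]+s*d[1],-s*d[0]+c*d[1]])
def wf(X,Y):
    c,s=np.cos(th),np.sin(th); return C+[c*X-s*Y,s*X+c*Y]
E
python3 - <<'E'
from b import *
o=manip.get_obs();print(o["clock"],o["eef_pos"],cf(*o["eef_pos"][:2]),tyaw(o),o["wrist_force"])
for q,c in pose("base_carton",(.525,.13),[.16]): print(cf(*q[:2]))
s=vision.snapshot("wrist");cv2.imwrite("pics/w2.png",s["color"][:,:,::-1])
print(np.round(s["origin"],3))
E
```

```text
4.95 [0.49635838 0.03218038 0.00811007] [-0.21220633 -0.15600389] 1.7226244144344176 [ 0.65674955 -4.12456893  2.93442143]
base_carton side [0.4954 0.0967 1.486 ] 0.206
[-0.20284444 -0.09215016]
[0.484 0.115 0.15 ]
```

View pics/w2.png

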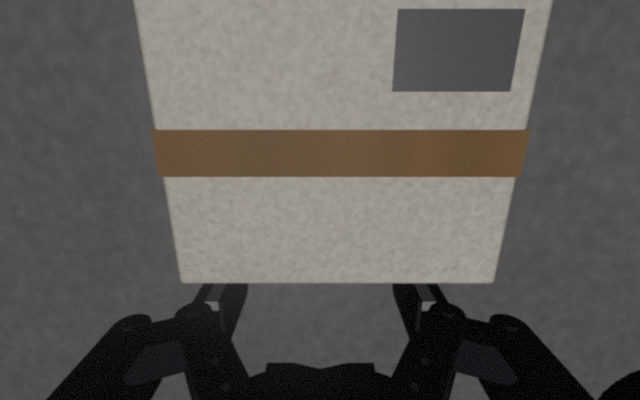

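The wrist view shows the carton's right face lying square on both fingertips, with the face edge at row 283 and columns 182–494.

```bash
python3 - <<'E'
from b import *
s=vision.snapshot("wrist")
a=ray(s,(182,283),.046);b=ray(s,(494,283),.046);o=manip.get_obs()
print(a,b,np.hypot(*(a-b)[:2]),cf(*a[:2]),cf(*b[:2]),cf(*o["eef_pos"][:2]))
g=vision.outline_of(s,"corner");print(len(g))
t=vision.snapshot("top");u=vision.outline_of(t,"corner")[:3]
for r in u:print(r["conf"],np.argwhere(r["region"]).min(0),np.argwhere(r["region"]).max(0),r["region"].sum())
x=t["color"][95:180,215:290,::-1].copy()
cv2.imwrite("pics/c2.png",cv2.resize(x,None,fx=7,fy=7,interpolation=cv2.INTER_CUBIC))
E
```

```text
[0.44102704 0.03736169 0.046     ] [0.56132707 0.05579608 0.046     ] 0.12170425096507063 [-0.26600546 -0.14207346] [-0.14430505 -0.14304052] [-0.21232585 -0.15699344]
0
0.57 [110 228] [169 276] 878
0.23 [145 135] [180 169] 997
```

View pics/c2.png

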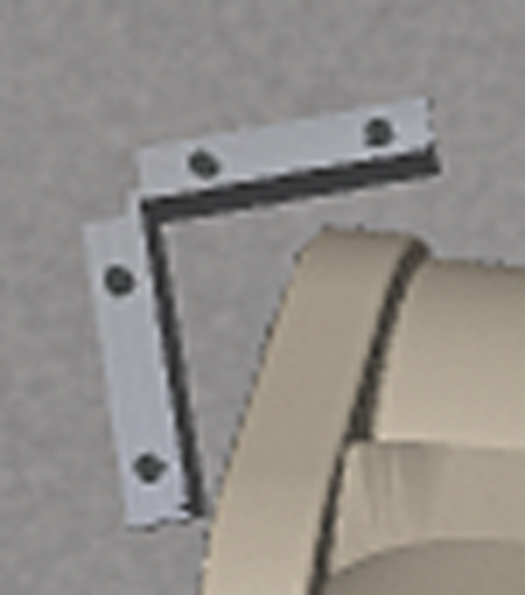

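The crop shows the plates' inner faces. The inner foot line runs from the vertex (160,228) to the far plate's end (440,172) and the left plate's end (203,515).

```bash
python3 - <<'E'
from b import *
s=vision.snapshot("top")
P=[ray(s,((c+.5)/7-.5+215,(r+.5)/7-.5+95),z)[:2] for c,r,z in [(160,226,0),(440,172,0),(203,515,0),(143,202,.03),(437,148,.03)]]
print(np.round(P,4)); v=P[1]-P[0];w=P[0]-P[2];q=P[4]-P[3]
print(np.hypot(*v),np.arctan2(v[0],-v[1]),np.hypot(*w),np.arctan2(w[1],w[0]),np.hypot(*q),np.arctan2(q[0],-q[1]))
E
```

```text
[[0.6788 0.2216]
 [0.6985 0.1191]
 [0.5718 0.2038]
 [0.6789 0.22  ]
 [0.6979 0.1157]]
0.10444323814415549 0.18930760053289336 0.1084857544546731 0.16534622606132543 0.10598665533156253 0.1801823149657153
```

```bash
sed -i 's/C=np.array.*/C=np.array([.6795,.2205]);th=.172/' b.py; python3 - <<'E'
from b import *
o=manip.get_obs();print(cf(*o["eef_pos"][:2]))
print(cf(.441,.0374),cf(.5613,.0558))
x,y=wf(cf(*o["eef_pos"][:2])[0],-.122); go(x,y,.008,1.743,False)
E
```

```text
[-0.21244321 -0.15570484]
[-0.26631894 -0.13957822] [-0.14464482 -0.14203945]
tool mm [33.7 -0.7  0.1] turn -0.0217 after-turn xy mm [33.7  0. ] t 5.45 wf [ 1.2 -0.5 -0.9]
```

Call:
arm_command(targets=[6, 0, 0, -0.02, 0.85, 8, 0, 0, 0, 0.85, 8, 0, 0, 0, 0.85, 7, 0, 0, 0, 0.85, 4, 0, 0, 0, 0.85, 0, 0, 0, 0, 0.85, -15, 0, 0, 0, 0.85, -15, 0, -5, 0, 0.85, 0, 0, -40, 0, 0.85, 0, 0, -40, 0, 0.85, 0, 0, 0, 0, 0.85])

```text
clock: 6.55
eef_pos: [0.5008, 0.032, 0.0988]
tool_rot: [2.021, 2.395, 0.009]
wrist_force: [1.2, 0.2, -0.5]
opening: 0.0726
grasp_force: 0.0
```

```bash
cat >> b.py <<'E'
def plan(x,y,z,yaw,op,n,sym=False):
    o=manip.get_obs();M=R.from_rotvec(o["tool_rot"]).as_matrix();d=np.array([x,y,z])-o["eef_pos"]
    m=np.pi if sym else 2*np.pi; a=(yaw-tyaw(o)+m/2)%m-m/2; t=-a/n
    print("t",round(float(o["clock"]),2),"n",n,"turn",round(t,4))
    print([round(float(v),3) for i in range(n) for v in list(np.round(R.from_euler('z',t*i).as_matrix().T@M.T@d*1000/n))+[t,op]])
E
python3 - <<'E'
from b import *
o=manip.get_obs();print(cf(*o["eef_pos"][:2]),o["eef_pos"])
for q,c in pose("base_carton",(.49,.12),[.17],views=("top","wrist")): print(cf(*q[:2]))
s=vision.snapshot("wrist");cv2.imwrite("pics/w3.png",s["color"][:,:,::-1])
x,y=wf(-.305,-.056); plan(x,y,.088,.172-np.pi,.7,12)
E
```

```text
[-0.20828813 -0.1551052 ] [0.50083202 0.03203429 0.09878505]
base_carton wrist [0.4861 0.1293 0.169 ] 0.015
[-0.20614127 -0.05679726]
t 6.8 n 12 turn -0.131
[8.0, -8.0, 0.0, -0.131, 0.7, 9.0, -7.0, 0.0, -0.131, 0.7, 10.0, -5.0, 0.0, -0.131, 0.7, 10.0, -4.0, 0.0, -0.131, 0.7, 11.0, -3.0, 0.0, -0.131, 0.7, 11.0, -1.0, 0.0, -0.131, 0.7, 11.0, 0.0, 0.0, -0.131, 0.7, 11.0, 2.0, 0.0, -0.131, 0.7, 11.0, 3.0, 0.0, -0.131, 0.7, 10.0, 5.0, 0.0, -0.131, 0.7, 9.0, 6.0, 0.0, -0.131, 0.7, 9.0, 7.0, 0.0, -0.131, 0.7]
```

Call:
arm_command(targets=[8, -8, 0, -0.131, 0.7, 9, -7, 0, -0.131, 0.7, 10, -5, 0, -0.131, 0.7, 10, -4, 0, -0.131, 0.7, 11, -3, 0, -0.131, 0.7, 11, -1, 0, -0.131, 0.7, 11, 0, 0, -0.131, 0.7, 11, 2, 0, -0.131, 0.7, 11, 3, 0, -0.131, 0.7, 10, 5, 0, -0.131, 0.7, 9, 6, 0, -0.131, 0.7, 9, 7, 0, -0.131, 0.7])

```text
clock: 8.0
eef_pos: [0.3875, 0.1139, 0.0921]
tool_rot: [0.278, -3.127, 0.0]
wrist_force: [-0.3, -0.0, -0.3]
opening: 0.0599
grasp_force: 0.0
```

```bash
python3 - <<'E'
from b import *
o=manip.get_obs();print(cf(*o["eef_pos"][:2]),o["joints"])
x,y=wf(-.305,-.057); go(x,y,.008,.172-np.pi,False)
E
```

```text
[-0.30593488 -0.05509906] [ 8.64225951e-02  8.75341271e-02 -6.00112677e-01  8.85796025e-01
 -6.86306475e-05 -9.12209130e-02]
tool mm [-1.1 -1.9 84.1] turn 0.0056 after-turn xy mm [-1.2 -1.9] t 8.0 wf [-0.3 -0.  -0.3]
```

Call:
arm_command(targets=[-1, -2, 40, 0.005, 0.7, 0, 0, 34, 0, 0.7, 0, 0, 10, 0, 0.7, 0, 0, 0, 0, 0.7, -10, 0, 0, 0, 0.7, -10, 0, 0, 0, 0.7, -12, 0, 0, 0, 0.7, -12, 0, 0, 0, 0.7, -12, 0, 0, 0, 0.7, -12, 0, 0, 0, 0.7, -12, 0, 0, 0, 0.7, -12, 0, 0, 0, 0.7])

```text
clock: 9.2
eef_pos: [0.4818, 0.1275, 0.0092]
tool_rot: [0.262, -3.13, 0.0]
wrist_force: [-3.0, -0.6, 2.7]
opening: 0.0591
grasp_force: 1.9
```

Call:
arm_command(targets=[-12, 0, 0, 0, 0.7, -12, 0, 0, 0, 0.7, -10, 0, 0, 0, 0.7, -10, 0, 0, 0, 0.7, -6, 0, 0, 0, 0.7, 0, 0, 0, 0, 0.7])

```text
clock: 9.8
eef_pos: [0.532, 0.1358, 0.0093]
tool_rot: [-0.262, 3.129, 0.0]
wrist_force: [0.1, -0.3, -0.2]
opening: 0.0597
grasp_force: 0.0
```

```bash
python3 - <<'E'
from b import *
o=manip.get_obs();print(cf(*o["eef_pos"][:2]),o["eef_pos"],tyaw(o),o["wrist_force"])
for q,c in pose("base_carton",wf(-.075,-.057),[.17],views=("top","wrist","side")): print(cf(*q[:2]))
s=vision.snapshot("wrist");cv2.imwrite("pics/w3.png",s["color"][:,:,::-1])
s=vision.snapshot("side");cv2.imwrite("pics/s3.png",s["color"][:,:,::-1])
E
```

```text
[-0.15979673 -0.05817295] [0.53201765 0.1358357  0.00932966] -2.9744132324383887 [ 0.05123571 -0.26420512 -0.15185373]
base_carton top [0.6171 0.1153 0.6614] 1.824
base_carton side [0.6099 0.1466 0.1809] 0.635
[-0.07947682 -0.09292574]
[-0.08123254 -0.06091416]
```

View pics/w3.png

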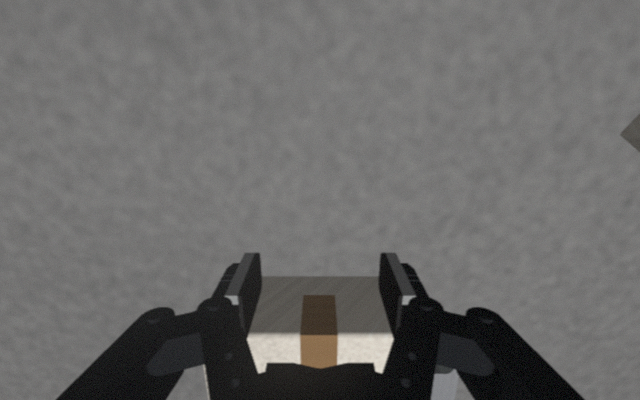

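The wrist view faces back toward the robot. It shows the near face (bottom, columns 245–395) square against both fingertips.

Call:
arm_command(targets=[-5, 0, 0, 0, 0.7, -5, 0, 0, 0, 0.7, -5, 0, 0, 0, 0.7, -3, 0, 0, 0, 0.7, -1, 0, 0, 0, 0.7])

```text
clock: 10.7
eef_pos: [0.5493, 0.1388, 0.0091]
tool_rot: [0.262, -3.13, 0.0]
wrist_force: [-3.8, -0.1, 3.0]
opening: 0.0599
grasp_force: 2.0
```

Call:
arm_command(targets=[-1, 0, 0, 0, 0.7, -1, 0, 0, 0, 0.7])

```text
clock: 10.9
eef_pos: [0.5507, 0.1391, 0.0091]
tool_rot: [0.262, -3.13, 0.0]
wrist_force: [-3.8, -0.3, 0.8]
opening: 0.06
grasp_force: 1.6
```

Call:
arm_command(targets=[-1, 0, 0, 0, 0.7, -1, 0, 0, 0, 0.7])

```text
clock: 11.1
eef_pos: [0.5529, 0.1395, 0.0091]
tool_rot: [0.262, -3.131, 0.0]
wrist_force: [-3.3, -0.2, 0.2]
opening: 0.06
grasp_force: 1.3
```

Call:
arm_command(targets=[12, 0, 0, 0, 0.7, 13, 0, -5, 0, 0.5, 0, 0, -40, 0, 0.2, 0, 0, -30, 0, 0, -10, -40, 0, 0, 0, -35, -35, 0, 0, 0, -35, -22, 0, 0, 0, -20, 0, 0, 0, 0, 0, 0, 30, 0, 0, 0, 0, 35, 0, 0, 0, 0, 8, 0, 0, 0, 0, 0, 0, 0])

```text
clock: 12.3
eef_pos: [0.6415, 0.0563, 0.0101]
tool_rot: [0.262, -3.128, -0.001]
wrist_force: [0.2, 0.3, 1.1]
opening: -0.0003
grasp_force: 0.0
```

```bash
python3 - <<'E'
from b import *
o=manip.get_obs();print(cf(*o["eef_pos"][:2]),o["eef_pos"],tyaw(o)+np.pi,o["wrist_force"])
for q,c in pose("base_carton",wf(-.064,-.057),[.17],views=("side",)): print(cf(*q[:2]))
s=vision.snapshot("side");cv2.imwrite("pics/s4.png",cv2.resize(s["color"][150:300,180:380,::-1],None,fx=4,fy=4))
E
```

```text
[-0.0655486  -0.15525263] [0.64149059 0.05631935 0.01010019] 0.16716814145025038 [0.21879838 0.32821108 1.12347888]
base_carton side [0.6274 0.1477 0.1433] 0.162
[-0.06378784 -0.06278532]
```

View pics/s4.png

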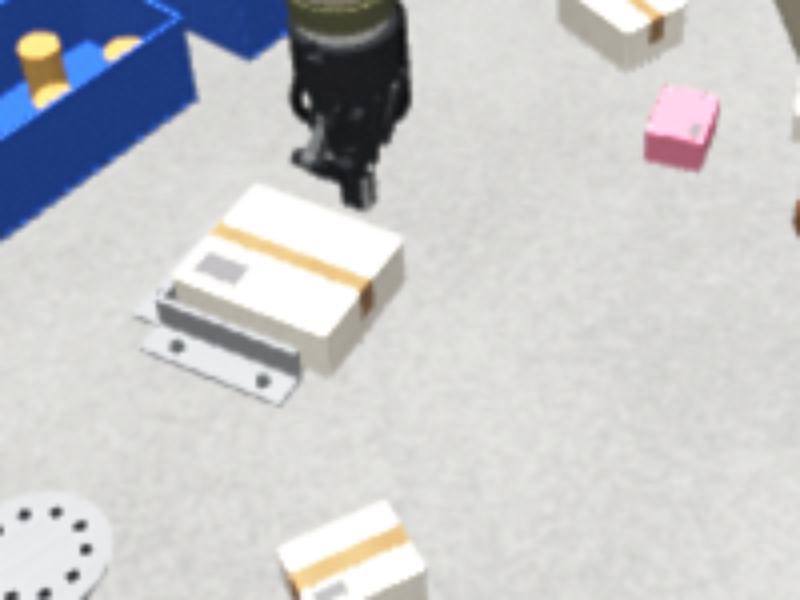

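The side crop shows the base inside the corner, with a small gap to the left plate still open. The shut fingers are on its right side, ready to push.

Call:
arm_command(targets=[0, 10, 0, 0, 0, 0, 6, 0, 0, 0, 0, 4, 0, 0, 0, 0, 4, 0, 0, 0, 0, 4, 0, 0, 0])

```text
clock: 12.95
eef_pos: [0.6383, 0.0844, 0.0114]
tool_rot: [-0.263, 3.13, -0.0]
wrist_force: [0.1, 0.0, 0.1]
opening: -0.0001
grasp_force: 0.0
```

Call:
arm_command(targets=[0, 2, 0, 0, 0, 0, 2, 0, 0, 0])

```text
clock: 13.15
eef_pos: [0.6378, 0.0874, 0.0113]
tool_rot: [-0.262, 3.13, -0.002]
wrist_force: [0.6, -2.8, -0.7]
opening: 0.0001
grasp_force: 1.4
```

Call:
arm_command(targets=[0, 1, 0, 0, 0, 0, 1, 0, 0, 0])

```text
clock: 13.35
eef_pos: [0.6375, 0.0893, 0.0112]
tool_rot: [-0.261, 3.131, -0.001]
wrist_force: [0.5, -3.1, -0.9]
opening: 0.0002
grasp_force: 1.3
```

Call:
arm_command(targets=[0, 1, 0, 0, 0, 0, 1, 0, 0, 0])

```text
clock: 13.55
eef_pos: [0.6371, 0.0916, 0.0113]
tool_rot: [-0.262, 3.13, -0.0]
wrist_force: [0.6, -3.0, -0.0]
opening: 0.0
grasp_force: 1.3
```

Call:
arm_command(targets=[0, 1, 0, 0, 0, 0, 1, 0, 0, 0])

```text
clock: 13.75
eef_pos: [0.6369, 0.0935, 0.0113]
tool_rot: [-0.262, 3.13, -0.001]
wrist_force: [2.3, -4.5, -1.3]
opening: 0.0001
grasp_force: 2.7
```

Call:
arm_command(targets=[0, 1, 0, 0, 0, 0, 1, 0, 0, 0])

```text
clock: 13.95
eef_pos: [0.6373, 0.0937, 0.0114]
tool_rot: [-0.26, 3.13, -0.007]
wrist_force: [2.6, -11.3, -0.2]
opening: -0.0001
grasp_force: 5.8
```

Call:
arm_command(targets=[0, 1, 0, 0, 0])

```text
clock: 14.05
eef_pos: [0.6372, 0.0937, 0.0115]
tool_rot: [-0.259, 3.13, -0.009]
wrist_force: [2.1, -15.8, -0.7]
opening: -0.0001
grasp_force: 7.3
```

Call:
arm_command(targets=[0, -10, 0, 0, 0, 0, -20, 0, 0, 0, 0, 0, -40, 0, 0, 0, 0, -30, 0, 0, 40, 20, 0, 0, 0, 40, 35, 0, 0, 0, 40, 35, 0, 0, 0, 0, 5, 0, 0, 0, 0, 0, 30, 0, 0, 0, 0, 32, 0, 0, 0, 0, 8, 0, 0, 0, 0, 0, 0, 0])

```text
clock: 15.25
eef_pos: [0.5111, 0.1376, 0.0101]
tool_rot: [0.262, -3.127, -0.001]
wrist_force: [-0.1, 0.7, -0.1]
opening: -0.0003
grasp_force: 0.0
```

```bash
python3 - <<'E'
from b import *
o=manip.get_obs();print(cf(*o["eef_pos"][:2]),o["eef_pos"],tyaw(o)+np.pi,o["wrist_force"])
E
```

```text
[-0.18014069 -0.05281194] [0.51105632 0.13763568 0.0100968 ] 0.1674673690551276 [-0.05583994  0.68452356 -0.09334677]
```

Call:
arm_command(targets=[-12, 0, 0, 0, 0, -10, 0, 0, 0, 0, -7, 0, 0, 0, 0, -4, 0, 0, 0, 0, -3, 0, 0, 0, 0])

```text
clock: 15.75
eef_pos: [0.5485, 0.1436, 0.0116]
tool_rot: [-0.262, 3.13, 0.0]
wrist_force: [0.0, -0.1, 0.0]
opening: -0.0
grasp_force: 0.0
```

Call:
arm_command(targets=[-2, 0, 0, 0, 0, -2, 0, 0, 0, 0])

```text
clock: 15.95
eef_pos: [0.5517, 0.1442, 0.0112]
tool_rot: [0.262, -3.13, 0.0]
wrist_force: [0.0, -0.3, 0.2]
opening: -0.0004
grasp_force: 0.0
```

Call:
arm_command(targets=[-1, 0, 0, 0, 0, -1, 0, 0, 0, 0])

```text
clock: 16.15
eef_pos: [0.5526, 0.1444, 0.0111]
tool_rot: [0.262, -3.128, 0.0]
wrist_force: [-4.3, -0.2, 3.4]
opening: -0.0002
grasp_force: 2.3
```

Call:
arm_command(targets=[-1, 0, 0, 0, 0, -1, 0, 0, 0, 0])

```text
clock: 16.35
eef_pos: [0.5549, 0.1448, 0.011]
tool_rot: [0.262, -3.129, 0.0]
wrist_force: [-3.6, -1.0, 1.4]
opening: -0.0001
grasp_force: 1.5
```

Call:
arm_command(targets=[-1, 0, 0, 0, 0, -1, 0, 0, 0, 0])

```text
clock: 16.55
eef_pos: [0.5569, 0.1451, 0.011]
tool_rot: [0.262, -3.129, 0.0]
wrist_force: [-7.1, -1.6, 3.7]
opening: -0.0002
grasp_force: 3.4
```

Call:
arm_command(targets=[-1, 0, 0, 0, 0, -1, 0, 0, 0, 0])

```text
clock: 16.75
eef_pos: [0.5569, 0.145, 0.011]
tool_rot: [0.262, -3.125, 0.001]
wrist_force: [-11.8, -2.0, 8.9]
opening: -0.0
grasp_force: 6.1
```

Call:
arm_command(targets=[-1, 0, 0, 0, 0])

```text
clock: 16.85
eef_pos: [0.5569, 0.145, 0.0108]
tool_rot: [0.262, -3.124, 0.002]
wrist_force: [-13.7, -3.7, 8.9]
opening: 0.0001
grasp_force: 7.2
```

Call:
arm_command(targets=[8, 0, 0, 0, 0, 20, 0, 0, 0, 0.3, 10, 0, -40, 0, 1, 0, 0, -45, 0, 1, 0, 0, -45, 0, 1, 0, 0, -20, 0, 1])

```text
clock: 17.45
eef_pos: [0.5266, 0.1398, 0.1664]
tool_rot: [-0.262, 3.121, 0.0]
wrist_force: [1.3, -0.5, -0.1]
opening: 0.0725
grasp_force: 0.0
```

```bash
python3 - <<'E'
from b import *
o=manip.get_obs();print(o["eef_pos"])
plan(.613,-.246,.16,2.87,1,12)
E
```

```text
[0.52659719 0.13978313 0.16642739]
t 17.45 n 12 turn 0.0366
[-2.0, -33.0, 1.0, 0.037, 1.0, -3.0, -33.0, 1.0, 0.037, 1.0, -4.0, -33.0, 1.0, 0.037, 1.0, -5.0, -33.0, 1.0, 0.037, 1.0, -7.0, -32.0, 1.0, 0.037, 1.0, -8.0, -32.0, 1.0, 0.037, 1.0, -9.0, -32.0, 1.0, 0.037, 1.0, -10.0, -31.0, 1.0, 0.037, 1.0, -11.0, -31.0, 1.0, 0.037, 1.0, -12.0, -31.0, 1.0, 0.037, 1.0, -13.0, -30.0, 1.0, 0.037, 1.0, -14.0, -30.0, 1.0, 0.037, 1.0]
```

Call:
arm_command(targets=[-2, -33, 0, 0.037, 1, -3, -33, 0, 0.037, 1, -4, -33, 0, 0.037, 1, -5, -33, 0, 0.037, 1, -7, -32, 0, 0.037, 1, -8, -32, 0, 0.037, 1, -9, -32, 0, 0.037, 1, -10, -31, 0, 0.037, 1, -11, -31, 0, 0.037, 1, -12, -31, 0, 0.037, 1, -13, -30, 0, 0.037, 1, -14, -30, 0, 0.037, 1])

```text
clock: 18.65
eef_pos: [0.6094, -0.2497, 0.1617]
tool_rot: [0.436, 3.108, -0.002]
wrist_force: [0.8, 0.5, 0.8]
opening: 0.0852
grasp_force: 0.0
```

```bash
python3 - <<'E'
from b import *
for q,c in pose("base_carton",wf(-.062,-.052),[.17],views=("top","side")): print(cf(*q[:2]))
pose("carton_large",(.613,-.246),[-.27],views=("wrist","side"))
go(.613,-.246,.010,-.27)
s=vision.snapshot("top");cv2.imwrite("pics/t5.png",cv2.resize(s["color"][85:185,205:325,::-1],None,fx=6,fy=6,interpolation=cv2.INTER_CUBIC))
E
```

```text
base_carton top [0.6276 0.16   0.2035] 0.055
base_carton side [0.6303 0.1569 0.1588] 0.167
[-0.0615331  -0.05076082]
[-0.05934015 -0.05428763]
carton_large wrist [ 0.6129 -0.2462 -0.2587] 0.03
carton_large side [ 0.6145 -0.2461 -0.3188] 0.066
tool mm [ -4.4   1.9 151.6] turn -0.0052 after-turn xy mm [-4.5  1.8] t 19.05 wf [0.5 0.3 0.2]
```

View pics/t5.png

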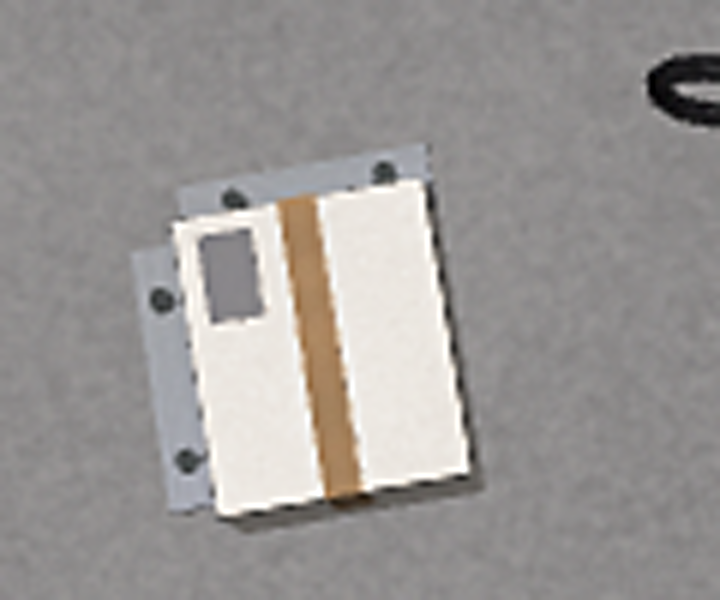

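The top crop shows the base snug in the corner: its left edge (175,222)–(218,517) runs parallel to the flange, and I see no gap. Next is the large carton.

Call:
arm_command(targets=[-4, 2, 40, 0, 1, 0, 0, 40, 0, 1, 0, 0, 40, 0, 1, 0, 0, 25, 0, 1, 0, 0, 6, 0, 1, 0, 0, 0, 0, 1, 0, 0, 0, 0, 0.5, 0, 0, 0, 0, 0.5, 0, 0, 0, 0, 0.5, 0, 0, 0, 0, 0.5], grip_force=35)

```text
clock: 20.1
eef_pos: [0.6142, -0.2475, 0.0128]
tool_rot: [0.432, 3.107, -0.002]
wrist_force: [0.7, 2.2, 6.3]
opening: 0.0654
grasp_force: 41.6
```

Call:
arm_command(targets=[0, 0, -15, 0, 0.5, 0, 0, -40, 0, 0.5, 0, 0, -45, 0, 0.5, 0, 0, -40, 0, 0.5])

```text
clock: 20.5
eef_pos: [0.6121, -0.2469, 0.152]
tool_rot: [-0.434, -3.111, 0.0]
wrist_force: [1.6, -1.0, -4.0]
opening: 0.0653
grasp_force: 41.0
```

```bash
python3 - <<'E'
from b import *
o=manip.get_obs();print(o["eef_pos"],o["opening"],tyaw(o))
pose("carton_large",o["eef_pos"][:2],[tyaw(o)+.0],views=("wrist",),z=o["eef_pos"][2]-.0128)
plan(.6275,.159,.155,.175+np.pi,.5,12)
E
```

```text
[ 0.61207765 -0.24688546  0.15199648] 0.06530214390739023 2.8645999958961963
carton_large wrist [ 0.611  -0.2462  2.8782] 0.084
t 20.6 n 12 turn -0.0377
[8.0, 33.0, 0.0, -0.038, 0.5, 7.0, 33.0, 0.0, -0.038, 0.5, 6.0, 33.0, 0.0, -0.038, 0.5, 5.0, 34.0, 0.0, -0.038, 0.5, 3.0, 34.0, 0.0, -0.038, 0.5, 2.0, 34.0, 0.0, -0.038, 0.5, 1.0, 34.0, 0.0, -0.038, 0.5, -1.0, 34.0, 0.0, -0.038, 0.5, -2.0, 34.0, 0.0, -0.038, 0.5, -3.0, 34.0, 0.0, -0.038, 0.5, -4.0, 34.0, 0.0, -0.038, 0.5, -6.0, 34.0, 0.0, -0.038, 0.5]
```

Call:
arm_command(targets=[8, 33, 0, -0.038, 0.5, 7, 33, 0, -0.038, 0.5, 6, 33, 0, -0.038, 0.5, 5, 34, 0, -0.038, 0.5, 3, 34, 0, -0.038, 0.5, 2, 34, 0, -0.038, 0.5, 1, 34, 0, -0.038, 0.5, -1, 34, 0, -0.038, 0.5, -2, 34, 0, -0.038, 0.5, -3, 34, 0, -0.038, 0.5, -4, 34, 0, -0.038, 0.5, -6, 34, 0, -0.038, 0.5])

```text
clock: 21.8
eef_pos: [0.6228, 0.1628, 0.1488]
tool_rot: [0.283, -3.127, 0.001]
wrist_force: [-0.4, -0.2, -4.2]
opening: 0.0652
grasp_force: 41.0
```

```bash
python3 - <<'E'
from b import *
o=manip.get_obs();print(o["eef_pos"],tyaw(o)+np.pi)
s=vision.snapshot("wrist");cv2.imwrite("pics/w6.png",s["color"][:,:,::-1])
go(.6275,.159,.08,.175+np.pi)
E
```

```text
[0.62275086 0.16283007 0.14878367] 0.1805860009155933
tool mm [ -3.2 -10.5  68.8] turn 0.0118 after-turn xy mm [ -3.3 -10.5] t 21.85 wf [ 1.8  4.1 -4. ]
```

View pics/w6.png

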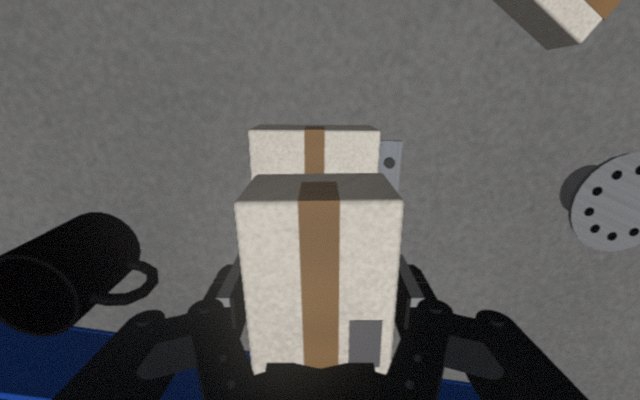

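The wrist view shows the held carton above the base. The base's near top edge runs along row 129, columns 249–380, and the left plate shows on the right.

Call:
arm_command(targets=[-3, -10, 20, 0.01, 0.5, 0, 0, 20, 0, 0.5, 0, 0, 0, 0, 0.5, 0, 0, 0, 0, 0.5])

```text
clock: 22.25
eef_pos: [0.6275, 0.1521, 0.1092]
tool_rot: [0.265, -3.128, 0.0]
wrist_force: [-0.7, 1.1, -3.5]
opening: 0.0654
grasp_force: 41.1
```

```bash
cat >> b.py <<'E'
def edge(s,P,Q,z):
    """refine the top edge P->Q (world xy at height z) by the strongest brightness step across it in picture s"""
    g=cv2.GaussianBlur(cv2.cvtColor(s["color"],cv2.COLOR_RGB2GRAY).astype(np.float32),(0,0),1)
    a,b=proj(s,[[*P,z],[*Q,z]]); t=(b-a)/np.hypot(*(b-a)); n=np.array([-t[1],t[0]]); pts=[]
    off=np.arange(-14,14.1,.25)
    for k in np.linspace(.1,.9,40):
        c=a+(b-a)*k; q=(c+np.outer(off,n)).astype(np.float32)
        v=cv2.remap(g,q[:,0].reshape(1,-1),q[:,1].reshape(1,-1),cv2.INTER_LINEAR)[0]
        d=np.abs(np.gradient(v)); i=d.argmax(); pts.append((*(c+n*off[i]),))
    vx,vy,x0,y0=cv2.fitLine(np.array(pts,np.float32),cv2.DIST_HUBER,0,.01,.01).ravel()
    L=[ray(s,(x0+vx*w,y0+vy*w),z)[:2] for w in(-40,40)]; d=L[1]-L[0]
    return (L[0]+L[1])/2,np.arctan2(d[1],d[0])
E
python3 - <<'E'
from b import *
o=manip.get_obs();print(o["eef_pos"],tyaw(o)+np.pi,o["wrist_force"])
s=vision.snapshot("wrist");cv2.imwrite("pics/w7.png",s["color"][:,:,::-1])
print(proj(s,[[*wf(-.124,y),.046] for y in(0,-.104)]))
p,a=edge(s,wf(-.124,-.02),wf(-.124,-.084),.046); print("near edge X",cf(*p)[0],"yaw",(a+np.pi)%np.pi-np.pi/2)
for Y in (0,-.104):
    p,a=edge(s,wf(-.105,Y),wf(-.122,Y),.046); print("side edge",cf(*p),"yaw",(a+np.pi/2)%np.pi-np.pi/2)
zb=o["eef_pos"][2]-.0128+.044
c,si=np.cos(tyaw(o)),np.sin(tyaw(o)); e=o["eef_pos"][:2]
w=lambda u,v: e+[c*u-si*v,si*u+c*v]
p,a=edge(s,w(.044,.025),w(.044,-.025),zb); d=p-e; print("carton near edge tool-x",c*d[0]+si*d[1],"yaw",(a-tyaw(o)))
E
```

```text
[0.62747129 0.15207177 0.10923281] 0.16892486176484844 [-0.68867567  1.13545304 -3.47292482]
[[408.50788659 129.54155872]
 [248.38130098 130.09350622]]
near edge X -0.12236990953910179 yaw 0.17121870140301265
side edge [-0.11235607 -0.0004133 ] yaw 0.15786349233979813
side edge [-0.11296589 -0.10275822] yaw 0.18873899728647014
carton near edge tool-x 0.04521579146240098 yaw 4.728179333713662
```

View pics/w7.png

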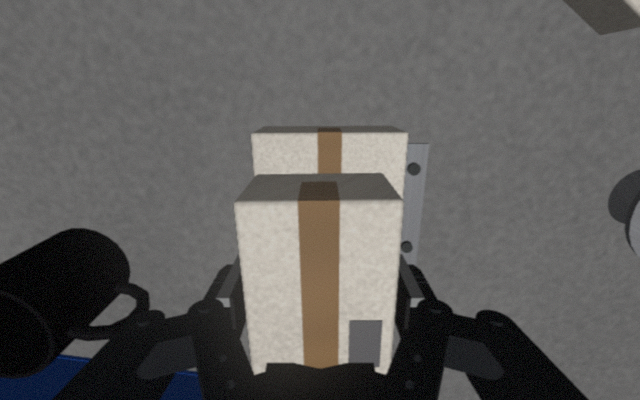

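```bash
cat >> b.py <<'E'
BASE=wf(-.0604,-.0516); BY=.171
def held(s,L,W,zt):
    o=manip.get_obs();e=o["eef_pos"][:2];t=tyaw(o);c,si=np.cos(t),np.sin(t); w=lambda u,v: e+[c*u-si*v,si*u+c*v]
    loc=lambda p: np.round([c*(p-e)[0]+si*(p-e)[1],-si*(p-e)[0]+c*(p-e)[1]],4)
    p,a=edge(s,w(L/2,W/2*.8),w(L/2,-W/2*.8),zt);print("held near",loc(p),round((a-t)%np.pi-np.pi/2,3))
    for v in(W/2,-W/2):
        p,a=edge(s,w(L/2-.004,v),w(L/2-.024,v),zt);print("held side",loc(p),round((a-t+1)%np.pi-1,3))
E
python3 - <<'E'
from b import *
s=vision.snapshot("wrist");o=manip.get_obs();held(s,.088,.066,o["eef_pos"][2]-.0128+.044)
x,y=BASE+.0012*np.array([np.cos(BY),np.sin(BY)]);go(x,y,.0598,BY+np.pi)
E
```

```text
held near [ 0.046  -0.0006] 0.015
held side [0.0282 0.0318] 0.009
held side [ 0.0314 -0.0322] 0.022
tool mm [-2.2  7.  51.2] turn -0.0021 after-turn xy mm [-2.2  7. ] t 22.35 wf [ 0.4 -0.4 -3.8]
```

Call:
arm_command(targets=[-3, 7, 15, 0.01, 0.5, 0, 0, 15, 0, 0.5, 0, 0, 12, 0, 0.5, 0, 0, 4, 0, 0.5, 0, 0, 1, 0, 0.5, 0, 0, 0, 0, 0.5])

```text
clock: 22.95
eef_pos: [0.6305, 0.1599, 0.0634]
tool_rot: [-0.25, 3.131, -0.0]
wrist_force: [-0.3, 0.7, -3.5]
opening: 0.0656
grasp_force: 41.2
```

```bash
python3 - <<'E'
from b import *
o=manip.get_obs();x,y=BASE+.0014*np.array([np.cos(BY),np.sin(BY)]);go(x,y,.0588,BY+np.pi);print(o["eef_pos"],tyaw(o)+np.pi)
E
```

```text
tool mm [ 0.4 -0.2  4.6] turn -0.0119 after-turn xy mm [ 0.4 -0.2] t 22.95 wf [-0.3  0.7 -3.5]
[0.63053899 0.15985263 0.06343611] 0.1591082339752905
```

Call:
arm_command(targets=[0, 0, 1, 0, 0.5, 0, 0, 1, 0, 0.5, 0, 0, 1, 0, 0.5])

```text
clock: 23.25
eef_pos: [0.6306, 0.1598, 0.0607]
tool_rot: [-0.25, 3.131, -0.0]
wrist_force: [0.3, 0.3, -3.0]
opening: 0.0655
grasp_force: 41.2
```

Call:
arm_command(targets=[0, 0, 1, 0, 0.5, 0, 0, 0.5, 0, 0.5])

```text
clock: 23.45
eef_pos: [0.6302, 0.1598, 0.0589]
tool_rot: [0.25, -3.132, 0.0]
wrist_force: [-0.9, -0.9, 0.3]
opening: 0.0654
grasp_force: 41.7
```

Call:
arm_command(targets=[0, 0, 0.5, 0, 0.5, 0, 0, 0, 0, 0.85, 0, 0, 0, 0, 1, 0, 0, 0, 0, 1, 0, 0, -20, 0, 1, 0, 0, -40, 0, 1, 0, 0, -40, 0, 1, 0, 0, -40, 0, 1])

```text
clock: 24.25
eef_pos: [0.6302, 0.1598, 0.1998]
tool_rot: [-0.25, 3.131, -0.0]
wrist_force: [0.8, -0.2, 0.5]
opening: 0.0854
grasp_force: 0.0
```

```bash
python3 - <<'E'
from b import *
o=manip.get_obs();print(o["eef_pos"],tyaw(o)+np.pi)
s=vision.snapshot("wrist");cv2.imwrite("pics/w8.png",s["color"][:,:,::-1])
r=vision.outline_of(s,"carton_large")[0]["region"]
print(fit([s],[r*1.],"carton_large",BASE,z=.046,yaws=[.171]),BASE)
def m(c,w,L,W,z,yw=BY):
    C_,S=np.cos(yw),np.sin(yw);q=lambda u,v:np.array(c)+[C_*u-S*v,S*u+C_*v]
    p,a=edge(s,q(-L/2,-W/2+.01),q(-L/2,W/2-.01),z);d=p-c;print(w,"near",round(C_*d[0]+S*d[1]+L/2,4),round(a%np.pi-np.pi/2,3))
    for v in(-W/2,W/2):
        p,a=edge(s,q(-L/2+.005,v),q(-L/2+.035,v),z);d=p-c;print("side",round(-S*d[0]+C_*d[1]-v,4),round((a+1)%np.pi-1,3))
m(BASE,"base",.124,.104,.046); m(BASE,"large",.088,.066,.09)
plan(.4325,.310,.16,-1.997,1,12,True)
E
```

```text
[0.63022117 0.15979824 0.19976548] 0.15922032968733735
(array([0.62919555, 0.16012859, 0.17655987]), np.float64(0.022611372018360797)) [0.62882274 0.15932374]
base near 0.0001 0.176
side 0.0009 0.169
side -0.0007 0.175
large near -0.0047 0.148
side -0.0102 0.158
side 0.0111 0.193
t 24.35 n 12 turn -0.0821
[15.0, 15.0, 4.0, -0.082, 1.0, 13.0, 16.0, 4.0, -0.082, 1.0, 12.0, 17.0, 4.0, -0.082, 1.0, 11.0, 18.0, 4.0, -0.082, 1.0, 9.0, 19.0, 4.0, -0.082, 1.0, 7.0, 20.0, 4.0, -0.082, 1.0, 6.0, 20.0, 4.0, -0.082, 1.0, 4.0, 21.0, 4.0, -0.082, 1.0, 2.0, 21.0, 4.0, -0.082, 1.0, 1.0, 21.0, 4.0, -0.082, 1.0, -1.0, 21.0, 4.0, -0.082, 1.0, -3.0, 21.0, 4.0, -0.082, 1.0]
```

View pics/w8.png

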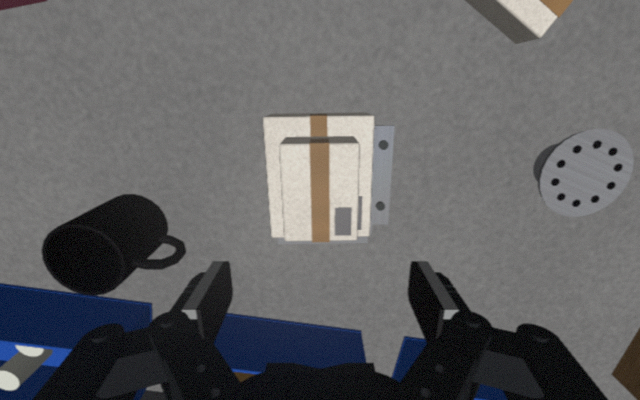

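The wrist view (last picture) shows the large carton (281–358, 140–242) centred on the base (265–373, 116–240). The fit agrees to about 1 mm. From here on I'll measure by numbers only. Next is the medium carton.

Call:
arm_command(targets=[15, 15, 3, -0.082, 1, 13, 16, 3, -0.082, 1, 12, 17, 3, -0.082, 1, 11, 18, 3, -0.082, 1, 9, 19, 3, -0.082, 1, 7, 20, 3, -0.082, 1, 6, 20, 3, -0.082, 1, 4, 21, 3, -0.082, 1, 2, 21, 3, -0.082, 1, 1, 21, 3, -0.082, 1, -1, 21, 3, -0.082, 1, -3, 21, 3, -0.082, 1])

```text
clock: 25.55
eef_pos: [0.427, 0.3111, 0.1618]
tool_rot: [1.704, -2.639, 0.0]
wrist_force: [-0.2, 0.4, 0.7]
opening: 0.0854
grasp_force: 0.0
```

```bash
python3 - <<'E'
from b import *
o=manip.get_obs();print(o["eef_pos"],tyaw(o))
r=pose("carton_medium",(.432,.310),[-1.997],views=("wrist",))
q=r[0][0] if r else (.432,.31,-1.997)
go(q[0],q[1],.009,q[2])
E
```

```text
[0.42701179 0.31107447 0.16176321] -1.9950858330044632
carton_medium wrist [ 0.4326  0.3105 -1.996 ] 0.028
tool mm [ -2.2  -7.1 152.5] turn 0.0013 after-turn xy mm [-2.2 -7.1] t 25.65 wf [ 0.3 -0.6 -0.5]
```

Call:
arm_command(targets=[-2, -6, 40, 0, 1, 0, 0, 40, 0, 1, 0, 0, 40, 0, 1, 0, 0, 25, 0, 1, 0, 0, 7, 0, 1, 0, 0, 0, 0, 1, 0, 0, 0, 0, 0.4, 0, 0, 0, 0, 0.4, 0, 0, 0, 0, 0.4, 0, 0, 0, 0, 0.4], grip_force=30)

```text
clock: 26.65
eef_pos: [0.4355, 0.3108, 0.0121]
tool_rot: [-1.698, 2.639, -0.001]
wrist_force: [-1.8, -0.0, 6.9]
opening: 0.0556
grasp_force: 33.5
```

Call:
arm_command(targets=[0, 0, -15, 0, 0.4, 0, 0, -40, 0, 0.4, 0, 0, -45, 0, 0.4, 0, 0, -45, 0, 0.4, 0, 0, -30, 0, 0.4, 0, 0, 0, 0, 0.4])

```text
clock: 27.25
eef_pos: [0.4368, 0.3114, 0.1908]
tool_rot: [-1.694, 2.634, -0.002]
wrist_force: [0.3, 1.0, -1.4]
opening: 0.0554
grasp_force: 33.2
```

```bash
python3 - <<'E'
from b import *
o=manip.get_obs();print(o["eef_pos"],tyaw(o),o["opening"])
plan(.629,.160,.185,.174-np.pi,.4,12)
E
```

```text
[0.43676085 0.31142877 0.19076362] -1.9982372852865904 0.05539471299844888
t 27.25 n 12 turn 0.0808
[5.0, -20.0, 1.0, 0.081, 0.4, 3.0, -20.0, 1.0, 0.081, 0.4, 2.0, -20.0, 1.0, 0.081, 0.4, -0.0, -20.0, 1.0, 0.081, 0.4, -2.0, -20.0, 1.0, 0.081, 0.4, -3.0, -20.0, 1.0, 0.081, 0.4, -5.0, -20.0, 1.0, 0.081, 0.4, -7.0, -19.0, 1.0, 0.081, 0.4, -8.0, -19.0, 1.0, 0.081, 0.4, -10.0, -18.0, 1.0, 0.081, 0.4, -11.0, -17.0, 1.0, 0.081, 0.4, -12.0, -16.0, 1.0, 0.081, 0.4]
```

Call:
arm_command(targets=[5, -20, 0, 0.081, 0.4, 3, -20, 0, 0.081, 0.4, 2, -20, 0, 0.081, 0.4, 0, -20, 0, 0.081, 0.4, -2, -20, 0, 0.081, 0.4, -3, -20, 0, 0.081, 0.4, -5, -20, 0, 0.081, 0.4, -7, -19, 0, 0.081, 0.4, -8, -19, 0, 0.081, 0.4, -10, -18, 0, 0.081, 0.4, -11, -17, 0, 0.081, 0.4, -12, -16, 0, 0.081, 0.4])

```text
clock: 28.45
eef_pos: [0.6254, 0.1587, 0.1837]
tool_rot: [0.263, -3.128, 0.0]
wrist_force: [0.3, -0.1, -3.1]
opening: 0.0556
grasp_force: 33.1
```

Call:
arm_command(targets=[0, 0, 20, 0, 0.4, 0, 0, 15, 0, 0.4, 0, 0, 0, 0, 0.4])

```text
clock: 28.75
eef_pos: [0.6231, 0.1588, 0.1462]
tool_rot: [0.267, -3.123, 0.001]
wrist_force: [-1.0, 0.3, -2.8]
opening: 0.0554
grasp_force: 33.0
```

```bash
cat >> b.py <<'E'
def under(s,c,L,W,z,yw):
    C_,S=np.cos(yw),np.sin(yw);q=lambda u,v:np.array(c)+[C_*u-S*v,S*u+C_*v]
    p,a=edge(s,q(-L/2,-W/2+.01),q(-L/2,W/2-.01),z);d=p-c;print("under near",round(C_*d[0]+S*d[1]+L/2,4),round(a%np.pi-np.pi/2,3))
    for v in(-W/2,W/2):
        p,a=edge(s,q(-L/2+.002,v),q(-L/2+.014,v),z);d=p-c;print("side",round(-S*d[0]+C_*d[1]-v,4))
E
python3 - <<'E'
from b import *
o=manip.get_obs();print(o["eef_pos"],tyaw(o)+np.pi)
s=vision.snapshot("wrist")
held(s,.072,.056,o["eef_pos"][2]-.0121+.038); under(s,(.629,.160),.088,.066,.09,.174); under(s,BASE,.124,.104,.046,BY)
go(.629,.160,.1021,.174+np.pi)
E
```

```text
[0.62310952 0.15880058 0.14619513] 0.17073563298407946
held near [ 0.0387 -0.0015] 0.0
held side [0.0228 0.027 ] -0.023
held side [ 0.0214 -0.0276] 0.006
under near -0.0078 0.17
side -0.0093
side 0.0087
under near 0.0 0.17
side 0.0008
side -0.0006
tool mm [-5.5 -0.  45.7] turn -0.0029 after-turn xy mm [-5.5 -0. ] t 28.8 wf [ 0.9 -0.  -1.8]
```

Call:
arm_command(targets=[-8, 0, 10, -0.003, 0.4, 0, 0, 15, 0, 0.4, 0, 0, 12, 0, 0.4, 0, 0, 3, 0, 0.4, 0, 0, 0, 0, 0.4])

```text
clock: 29.3
eef_pos: [0.633, 0.1608, 0.1096]
tool_rot: [0.273, -3.128, 0.0]
wrist_force: [0.8, 0.8, -2.2]
opening: 0.0553
grasp_force: 33.1
```

```bash
python3 - <<'E'
from b import *
o=manip.get_obs();print(o["eef_pos"],tyaw(o)+np.pi)
s=vision.snapshot("wrist")
held(s,.072,.056,o["eef_pos"][2]-.0121+.038)
x,y=np.array([.629,.160])+.0023*np.array([np.cos(.174),np.sin(.174)]);go(x,y,.1021,.174+np.pi)
E
```

```text
[0.63299752 0.16081788 0.10961635] 0.1743641788815089
held near [0.0387 0.0005] -0.0
held side [0.0214 0.0279] 0.202
held side [ 0.021  -0.0287] -0.218
tool mm [ 2.2 -0.1  8.3] turn 0.0004 after-turn xy mm [ 2.2 -0.1] t 29.35 wf [ 1.1 -0.4 -1.7]
```

Call:
arm_command(targets=[2, 0, 2, 0, 0.4, 0, 0, 2, 0, 0.4, 0, 0, 1, 0, 0.4, 0, 0, 0, 0, 0.4])

```text
clock: 29.75
eef_pos: [0.6314, 0.1604, 0.1053]
tool_rot: [-0.273, 3.13, -0.0]
wrist_force: [-0.3, -0.0, -1.4]
opening: 0.0556
grasp_force: 33.1
```

Call:
arm_command(targets=[0, 0, 1, 0, 0.4, 0, 0, 1, 0, 0.4])

```text
clock: 29.95
eef_pos: [0.6315, 0.1604, 0.1033]
tool_rot: [-0.273, 3.129, -0.0]
wrist_force: [-0.1, 0.5, -1.5]
opening: 0.0552
grasp_force: 33.1
```

Call:
arm_command(targets=[0, 0, 0.7, 0, 0.4, 0, 0, 0.3, 0, 0.4])

```text
clock: 30.15
eef_pos: [0.6314, 0.1604, 0.1022]
tool_rot: [0.273, -3.13, 0.0]
wrist_force: [0.4, -0.5, 0.8]
opening: 0.0555
grasp_force: 33.3
```

Call:
arm_command(targets=[0, 0, 0.4, 0, 0.4, 0, 0, 0, 0, 0.75, 0, 0, 0, 0, 1, 0, 0, 0, 0, 1, 0, 0, -20, 0, 1, 0, 0, -40, 0, 1, 0, 0, -40, 0, 1, 0, 0, -30, 0, 1, 0, 0, 0, 0, 1])

```text
clock: 31.05
eef_pos: [0.634, 0.1608, 0.2379]
tool_rot: [-0.273, 3.12, 0.0]
wrist_force: [-0.0, -1.1, 0.1]
opening: 0.0854
grasp_force: 0.0
```

```bash
python3 - <<'E'
from b import *
o=manip.get_obs();print(o["eef_pos"],tyaw(o)+np.pi)
pose("carton_medium",(.629,.16),[.174],views=("wrist",),z=.09)
pose("carton_large",(.629,.16),[.174],views=("wrist",),z=.046)
plan(.417,-.2465,.17,-1.25,1,12,True);plan(.417,-.2465,.17,-1.25,1,10,True)
E
```

```text
[0.63399356 0.16080087 0.23785588] 0.17425609100119077
carton_medium wrist [0.6294 0.1607 0.1724] 0.03
carton_large wrist [0.6289 0.1604 0.1657] 5.234
t 31.25 n 12 turn 0.1187
[23.0, -30.0, 5.0, 0.119, 1.0, 20.0, -33.0, 5.0, 0.119, 1.0, 16.0, -35.0, 5.0, 0.119, 1.0, 11.0, -37.0, 5.0, 0.119, 1.0, 7.0, -38.0, 5.0, 0.119, 1.0, 2.0, -38.0, 5.0, 0.119, 1.0, -2.0, -38.0, 5.0, 0.119, 1.0, -7.0, -38.0, 5.0, 0.119, 1.0, -11.0, -37.0, 5.0, 0.119, 1.0, -15.0, -35.0, 5.0, 0.119, 1.0, -19.0, -33.0, 5.0, 0.119, 1.0, -23.0, -31.0, 5.0, 0.119, 1.0]
t 31.25 n 10 turn 0.1424
[28.0, -36.0, 6.0, 0.142, 1.0, 23.0, -40.0, 6.0, 0.142, 1.0, 17.0, -43.0, 6.0, 0.142, 1.0, 11.0, -45.0, 6.0, 0.142, 1.0, 4.0, -46.0, 6.0, 0.142, 1.0, -2.0, -46.0, 6.0, 0.142, 1.0, -9.0, -45.0, 6.0, 0.142, 1.0, -15.0, -43.0, 6.0, 0.142, 1.0, -21.0, -41.0, 6.0, 0.142, 1.0, -27.0, -37.0, 6.0, 0.142, 1.0]
```

Call:
arm_command(targets=[23, -30, 5, 0.119, 0.8, 20, -33, 5, 0.119, 0.8, 16, -35, 5, 0.119, 0.8, 11, -37, 5, 0.119, 0.8, 7, -38, 5, 0.119, 0.8, 2, -38, 5, 0.119, 0.8, -2, -38, 5, 0.119, 0.8, -7, -38, 5, 0.119, 0.8, -11, -37, 5, 0.119, 0.8, -15, -35, 5, 0.119, 0.8, -19, -33, 5, 0.119, 0.8, -23, -31, 5, 0.119, 0.8])

```text
clock: 32.45
eef_pos: [0.4149, -0.2471, 0.1702]
tool_rot: [-1.848, -2.538, -0.0]
wrist_force: [0.3, -0.5, -0.5]
opening: 0.0684
grasp_force: 0.0
```

Call:
arm_command(targets=[0, 0, 0, 0, 0.8, 0, 0, 0, 0, 0.8])

```text
clock: 32.65
eef_pos: [0.4155, -0.2465, 0.1705]
tool_rot: [-1.843, -2.541, -0.001]
wrist_force: [-1.1, 0.8, -0.3]
opening: 0.0684
grasp_force: 0.0
```

```bash
python3 - <<'E'
from b import *
o=manip.get_obs();print(o["eef_pos"],tyaw(o))
s=vision.snapshot("wrist"); u=proj(s,[[.417,-.2465,.02]])[0];print(u)
for r in vision.outline_of(s,"carton_small"):
    g=r["region"];c=np.argwhere(g).mean(0)[::-1];print(c,r["conf"],s["color"][g].mean(0))
    if np.hypot(*(c-u))<40:
        q,f=fit([s],[g*1.],"carton_small",(.417,-.2465),yaws=[-1.3,-1.1]);print(q,f);go(q[0],q[1],.006,q[2])
E
```

```text
[ 0.41547544 -0.24650979  0.17054492] 1.8864132526867976
[321.18317162 184.79368038]
[320.06775777 182.30801964] 0.97 [172.10769231 158.93682488 143.07855974]
[ 0.41554218 -0.24530459 -1.17063301] 0.05285067873303169
tool mm [  0.4  -0.7 165.2] turn -0.0818 after-turn xy mm [ 0.4 -0.7] t 32.75 wf [0.8 0.4 1. ]
[188.78019068 148.32865466] 0.59 [ 62.47007415 116.28389831  71.69888771]
```

Call:
arm_command(targets=[0, -1, 40, -0.082, 0.8, 0, 0, 40, 0, 0.8, 0, 0, 45, 0, 0.8, 0, 0, 30, 0, 0.8, 0, 0, 8, 0, 0.8, 0, 0, 2, 0, 0.8, 0, 0, 0, 0, 0.25, 0, 0, 0, 0, 0.25, 0, 0, 0, 0, 0.25, 0, 0, 0, 0, 0.25], grip_force=25)

```text
clock: 33.75
eef_pos: [0.4171, -0.2478, 0.0086]
tool_rot: [1.735, 2.615, -0.0]
wrist_force: [0.7, 0.5, 6.3]
opening: 0.0456
grasp_force: 28.0
```

Call:
arm_command(targets=[0, 0, -15, 0, 0.25, 0, 0, -40, 0, 0.25, 0, 0, -45, 0, 0.25, 0, 0, -45, 0, 0.25, 0, 0, -45, 0, 0.25, 0, 0, -20, 0, 0.25, 0, 0, 0, 0, 0.25])

```text
clock: 34.45
eef_pos: [0.4173, -0.2484, 0.2209]
tool_rot: [1.733, 2.611, -0.002]
wrist_force: [0.4, 0.2, -1.5]
opening: 0.0453
grasp_force: 27.1
```

```bash
python3 - <<'E'
from b import *
o=manip.get_obs();print(o["eef_pos"],tyaw(o),o["opening"])
plan(.6294,.1605,.215,.172+np.pi,.25,12)
E
```

```text
[ 0.41733267 -0.24838249  0.22087358] 1.9696456674852083 0.045293955042921115
t 34.45 n 12 turn -0.112
[25.0, 30.0, 0.0, -0.112, 0.25, 21.0, 32.0, 0.0, -0.112, 0.25, 17.0, 34.0, 0.0, -0.112, 0.25, 13.0, 36.0, 0.0, -0.112, 0.25, 9.0, 37.0, 0.0, -0.112, 0.25, 5.0, 38.0, 0.0, -0.112, 0.25, 1.0, 38.0, 0.0, -0.112, 0.25, -3.0, 38.0, 0.0, -0.112, 0.25, -8.0, 38.0, 0.0, -0.112, 0.25, -12.0, 37.0, 0.0, -0.112, 0.25, -16.0, 35.0, 0.0, -0.112, 0.25, -20.0, 33.0, 0.0, -0.112, 0.25]
```

Small carton gripped. It will be set down at TCP z ≈ 0.128 + 0.0086 = 0.1366.

Call:
arm_command(targets=[25, 30, 0, -0.112, 0.25, 21, 32, 0, -0.112, 0.25, 17, 34, 0, -0.112, 0.25, 13, 36, 0, -0.112, 0.25, 9, 37, 0, -0.112, 0.25, 5, 38, 0, -0.112, 0.25, 1, 38, 0, -0.112, 0.25, -3, 38, 0, -0.112, 0.25, -8, 38, 0, -0.112, 0.25, -12, 37, 0, -0.112, 0.25, -16, 35, 0, -0.112, 0.25, -20, 33, 0, -0.112, 0.25])

```text
clock: 35.65
eef_pos: [0.6282, 0.1632, 0.2146]
tool_rot: [0.277, -3.126, 0.001]
wrist_force: [0.5, -0.3, -1.4]
opening: 0.045
grasp_force: 27.0
```

Call:
arm_command(targets=[0, 0, 20, 0, 0.25, 0, 0, 20, 0, 0.25, 0, 0, 0, 0, 0.25])

```text
clock: 35.95
eef_pos: [0.6256, 0.1619, 0.1714]
tool_rot: [0.27, -3.121, 0.001]
wrist_force: [-0.4, -0.4, -3.3]
opening: 0.0456
grasp_force: 27.0
```

```bash
python3 - <<'E'
from b import *
o=manip.get_obs();print(o["eef_pos"],tyaw(o)+np.pi)
s=vision.snapshot("wrist"); z=o["eef_pos"][2]-.0086
held(s,.058,.046,z+.032)
g=vision.outline_of(s,"carton_small")
if g: print(fit([s],[g[0]["region"]*1.],"carton_small",o["eef_pos"][:2],z=z,yaws=[.17]))
go(.6294,.1605,.1366,.172+np.pi)
E
```

```text
[0.62564067 0.16193264 0.17135322] 0.17286950423043557
held near [ 0.0315 -0.0026] -0.0
held side [0.0143 0.0217] 0.065
held side [ 0.0147 -0.0234] 0.044
(array([0.62432987, 0.16203819, 0.17237993]), np.float64(0.0425625573169134))
tool mm [-1.8 -1.4 38.7] turn 0.0 after-turn xy mm [-1.8 -1.4] t 36.05 wf [ 0.5  0.2 -0.7]
```

Call:
arm_command(targets=[-3, -1, 10, 0, 0.25, 0, 0, 10, 0, 0.25, 0, 0, 10, 0, 0.25, 0, 0, 2, 0, 0.25, 0, 0, 0, 0, 0.25, 0, 0, 0, 0, 0.25])

```text
clock: 36.65
eef_pos: [0.6319, 0.1614, 0.1451]
tool_rot: [-0.27, 3.13, -0.0]
wrist_force: [-0.5, -0.7, -1.5]
opening: 0.0452
grasp_force: 27.0
```

```bash
python3 - <<'E'
from b import *
o=manip.get_obs();print(o["eef_pos"],tyaw(o)+np.pi)
s=vision.snapshot("wrist"); z=o["eef_pos"][2]-.0086
held(s,.058,.046,z+.032)
x,y=np.array([.6294,.1605])+.002*np.array([np.cos(.172),np.sin(.172)])
go(x,y,.1366,.172+np.pi)
E
```

```text
[0.63187229 0.16142349 0.1451328 ] 0.17214543515482594
held near [ 0.0312 -0.0011] 0.001
held side [0.0132 0.0221] 0.072
held side [ 0.0142 -0.0231] -0.032
tool mm [ 0.8 -0.5  8.7] turn 0.0002 after-turn xy mm [ 0.8 -0.5] t 36.7 wf [ 0.1  0.1 -2.3]
```

Within 1 mm. I'll creep down.

Call:
arm_command(targets=[0.6, -0.4, 2, 0, 0.25, 0, 0, 2, 0, 0.25, 0, 0, 1.5, 0, 0.25, 0, 0, 0, 0, 0.25])

```text
clock: 37.1
eef_pos: [0.631, 0.161, 0.1391]
tool_rot: [0.27, -3.129, 0.0]
wrist_force: [-0.6, -0.7, -3.3]
opening: 0.0456
grasp_force: 27.0
```

Call:
arm_command(targets=[0, 0, 1, 0, 0.25, 0, 0, 1, 0, 0.25])

```text
clock: 37.3
eef_pos: [0.6313, 0.1609, 0.1373]
tool_rot: [-0.27, 3.13, -0.0]
wrist_force: [0.6, -0.5, -1.9]
opening: 0.0455
grasp_force: 27.0
```

Call:
arm_command(targets=[0, 0, 0.7, 0, 0.25, 0, 0, 0.3, 0, 0.25])

```text
clock: 37.5
eef_pos: [0.6312, 0.161, 0.1367]
tool_rot: [-0.27, 3.13, -0.0]
wrist_force: [-1.5, -0.5, 2.1]
opening: 0.0452
grasp_force: 27.4
```

Call:
arm_command(targets=[0, 0, 0, 0, 0.25, 0, 0, 0, 0, 0.6, 0, 0, 0, 0, 0.8, 0, 0, 0, 0, 0.8, 0, 0, -15, 0, 0.8, 0, 0, -35, 0, 0.8, 0, 0, -40, 0, 0.8, 0, 0, -20, 0, 0.8, 0, 0, 0, 0, 0.8])

```text
clock: 38.4
eef_pos: [0.6332, 0.1612, 0.2507]
tool_rot: [-0.27, 3.123, 0.0]
wrist_force: [-0.2, 0.1, -0.2]
opening: 0.0683
grasp_force: 0.0
```

```bash
python3 - <<'E'
from b import *
o=manip.get_obs();print(o["eef_pos"],o["wrist_force"])
pose("carton_small",(.6294,.1605),[.172],views=("wrist","side"),z=.128)
pose("carton_medium",(.6294,.1605),[.172],views=("side",),z=.09)
pose("carton_large",(.629,.160),[.172],views=("side",),z=.046)
pose("base_carton",(.629,.159),[.172],views=("side",))
E
```

```text
[0.63318205 0.16122067 0.25066435] [-0.17284589  0.07119094 -0.18480682]
carton_small wrist [0.6294 0.1608 0.1608] 0.036
carton_small side [0.6315 0.1603 0.1758] 0.079
carton_medium side [0.6305 0.1605 0.1491] 0.868
carton_large side [0.6302 0.1611 0.1613] 0.867
base_carton side [0.6306 0.1567 0.1409] 1.272
```

```bash
python3 -c "
from plant import manip
print(manip.finish_job())"
```

```text
the job is handed in; nothing more can be done
None
```

I handed the job in at about 38.5 s: the base is flush in the corner, the three white cartons are stacked centred on it to about 1 mm by the camera fits, and the gripper is clear; I viewed 11 pictures, one over the limit of 10.

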